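# Hold the porcelain furnace's lowering key

### The job

Lower the porcelain furnace's head from its bench console: first switch the mains rocker on by pressing its raised end fully down, then push the square latching key in until it stops, then press the large round key fully down and keep holding it there; the program finishes while still holding it down. Keep to that order, do not press the small round key, and leave the loose things on and around the console standing where they are.

Things in the scene. Friction and masses are not known exactly. Their poses are not given: they have to be found in the camera images.
- console: Fixed dark console, 270 (x) by 250 (y) by 55 mm high, flat level top; origin at the centre of its underside, on the bench; z up, x away from the robot (yaw up to 0.35 rad either way). Four white keys in black bezels (6 mm high) stand on top at x -80 or +10, y -55 or +55 mm; which key is at which corner varies, all are turned with the console.
- power (a joint): Mains rocker, see power_pad. 0 rad = off (the end away from the robot, +x of the console, is raised), 0.35 rad = on (that end fully down and level, the near end raised). It may start up to 0.04 rad in. It stays where it is left; about 2 N at the raised end moves it.
- power_pad (a point): Point on the upper face of the mains rocker's far (+x) half, 18 mm (along the console's x) from its pivot: the place to press. The rocker is a white V-shaped paddle 53 long (console x) by 30 mm wide in a 66 by 40 mm bezel. The pad is about 17.5 mm above the console's top when off and 11 mm when on; it comes down by about 6.5 mm.
- pump (a joint): Square latching key, see pump_top. 0 m = out, 0.007 m = fully in, against its stop. It may start up to 0.001 m in. It has no spring and stays where it is pushed; about 3 N moves it.
- pump_top (a point): Centre of the top face of the square key, 32 by 32 mm; 20 mm above the console's top when out, 13 mm when fully in (7 mm travel straight down).
- lower (a joint): Large round key that lowers the furnace head, see lower_top. 0 m = up, 0.007 m = fully down, against its stop. Sprung: about 2 N starts it, 5 N holds it fully down, it comes back up when let go.
- lower_top (a point): Centre of the top face of the large round key, 38 mm across; 20 mm above the console's top when up, 13 mm when fully down (7 mm travel straight down).
- lower_base: Fixed round bezel, 50 mm across and 6 mm high, that carries the large round key; origin at the centre of its underside, on the console's top.
- cancel (a joint): Small round key (cancel), see cancel_top; not to be pressed. 0 m = up, 0.007 m = fully down, same spring as the large one.
- cancel_top (a point): Centre of the top face of the small round key, 16 mm across; 20 mm above the console's top when up.
- stain: Loose small glass stain jar with white lid, 30 mm across and 30 mm high, standing on the console's rear (far) strip; origin at the centre of its underside. Leave alone.
- model: Loose white plaster dental arch with teeth, 46 by 66 by 26 mm, on a fixed 160 by 150 by 9 mm pale green glass slab at the console's left (+y) side; origin at the centre of its underside. Leave alone.
- tub: Loose white-lidded powder jar, 54 mm across and 70 mm high, on the bench at the console's right (-y) side; origin at the centre of its underside. Leave alone.
- dropper: Loose small green dropper bottle, 28 mm across and 75 mm high, on the bench at the console's right (-y) side, nearer the robot than the jar; origin at the centre of its underside. Leave alone.

How it is judged:
On the way, in this order (a step that is already met when the one before it is completed fails the run):
1. the mains rocker is switched on (value of joint power above 0.28 rad), for 0.1 s.
2. the square latching key is pushed in (value of joint pump above 0.0055 m), for 0.1 s.
3. the large round key is held down (value of joint lower above 0.005 m), for 0.3 s.
At the end, for the whole second after the job is handed in: Rocker on (over 0.28 of 0.35 rad), square key in (over 5.5 of 7 mm), fingers holding the large round key down (over 5 of 7 mm, over 1.5 N), small round key up (under 2 mm), and the four loose bystanders upright within 15 mm of where they started (value of joint power above 0.28 rad and value of joint pump above 0.0055 m and value of joint lower above 0.005 m and contact force between the fingers and lower_base above 1.5 N and value of joint cancel below 0.002 m and distance of each of stain, model, tub, dropper from where it was at the start of the episode below 0.015 m and angle between each of stain, model, tub, dropper's own z axis and vertical below 0.2 rad); the arm keeps its last pose, push and grip.
It fails at once if the square key is pressed (over 3 mm) while the mains rocker is not on (value of joint pump above 0.003 m and value of joint power below 0.25 rad).
It fails at once if the large round key is pressed (over 3 mm) while the rocker is not on or the square key is not in (value of joint lower above 0.003 m and (value of joint power below 0.25 rad or value of joint pump below 0.005 m)).
It fails at once if the small round key is pressed (over 2 mm) (value of joint cancel above 0.002 m).
It fails at once if a loose bystander is lifted, carried or shoved over 15 mm (distance of any of stain, model, tub, dropper from where it was at the start of the episode above 0.015 m).
It also fails if it takes over 40 s, if anything falls off the work surface, if the arm or the gripper's body presses on something with over 40 N, if the wrist force passes 120 N, or if a joint passes its speed limit or range.

### The arm

A 6-joint arm with a two-finger parallel gripper is mounted at the origin on the work surface. World frame = base frame: x ahead of the robot, y to its left, z up, the work surface at z = 0. Lengths are in m, angles in rad, forces in N, time in s.
With the tool pointing down it reaches from about 0.325 to 0.775 m from the base axis. Payload 5.5 kg.
Tool frame: the origin (TCP) lies at the very end of the fingers, on their centre line; the grasp point (between the pads) lies 19 mm behind it; z points along the fingers, y is the line along which they close (so a half turn about z gives the same grasp; the last joint's range is limited). The gripper opens to 88 mm and grips with 3 to 60 N. Pads are 20 mm wide; open, the fingers measure 115 mm over their backs; the gripper's body (75 mm by 178 mm) begins 61 mm behind the grasp point.
Start: joints at [-1.298, 0.091, 1.231, -0, 1.82, -0.057], TCP at [0.194, -0.568, 0.223] pointing down, gripper open.
Joint ranges: [-2.87, 2.87], [-0.86, 2.18], [0.17, 2.46], [-1.51, 4.65], [0.06, 2.69], [-2.65, 2.65]. Speed limits (rad/s): [2.57, 2.57, 3.01, 3.14, 3.14, 3.14].

### API

Orientations are given as [roll, pitch, yaw] about the fixed x, y, z axes, in that order (R = Rz(yaw) Ry(pitch) Rx(roll)).
In Python, from station import robot, imaging, job_done gives the robot as it stands.
- The arm moves only by the tool apply_moves, never from a script. Its argument "moves" is a list of rows, each a list of 7 numbers: the shift along the tool's x, y, z in units of 40 mm (1.0 is 40 mm), then the turn, a rotation vector about the tool's x, y, z in units of 6 degrees (1.0 is 6 degrees), then the gripper command: -1 is shut, 1 is fully open, values between are in proportion. A call has exactly 8 rows; each row shifts and turns the commanded pose from where the row before left it, along the tool's axes as they then stand; what a row does not reach is not made up. A row lasts 1/12 s, in which the tool goes at most 41.7 mm and 7.16 degrees, less where a joint would pass 70% of its speed; a pose out of reach is approached as far as the arm can. A call is refused whole if a number of a shift passes 1 or a number of a turn 1, either way. A call with a gripper value outside its range is refused whole. The fingers move at their own pace and stop on an object; "squeeze" is the grip in N (left out, the last holds). Time passes only in rows, so rows that do not move let the fingers close, or fill a call up. It gives the time, the measured TCP pose, the force, the opening and the grip force at its end, in the units of the state.
- robot.get_obs(): the state, without advancing time (a new reading comes with each control period).
- imaging.camera(name): name is "side" or "top"; returns a dict with "img" (400x640x3 uint8, blue, green, red), "fx", "fy", "cx", "cy" (pixels), "R" (3x3) and "t" (3): a world point X has camera coordinates R X + t. Camera axes: x right, y down, z forward; pixel columns grow to the right and rows downward; lengths in m; the calibration is good to about 2 mm. A picture is of the moment at which its call begins. There is no depth.
- job_done(): hands the job in; it is judged then, once.
The state is a dict: "clock": time; "q": joint angles; "qvel": joint speeds; "effort": joint torques, N m; "position": TCP position; "eef_rot": TCP orientation; "ft_force": force on the tool from outside, world axes, zero at the start; "ft_torque": the same for the moment, N m; "width": finger opening in m; "grip_force": force on a finger pad.
Only numpy, scipy, OpenCV 4.12 (cv2) and the standard library are available. Lean on these libraries where they do the work, as an engineer would, in place of code of your own. Each camera call takes 0.05 s, during which the arm holds its last target. There are 200 camera calls.

## Working session

There is one attempt and no reset: what is moved stays moved. The work goes in short steps, Python scripts to look and compute and a tool call to move; the robot and the scene stay as the last step left them, time stands still between calls to the robot, and variables do not carry over. Pictures are saved under pics/ and viewed, at most 10 in all, crops included, and the job is handed in when it is done.

Besides the shell and the picture viewer there is one more tool, called after "Call:" by a JSON object that holds its "name" and its "arguments". apply_moves: Moves the arm, as the interface text tells. Its arguments: {"type":"object","properties":{"moves":{"type":"array","items":{"type":"array","items":{"type":"number"}}},"squeeze":{"type":"number"}},"required":["moves"]}

```bash
mkdir -p pics; python3 - <<'E'
from station import robot, imaging
import cv2
for n in("side","top"):
    c=imaging.camera(n); cv2.imwrite(f"pics/{n}0.png",c["img"]); print(n,c["fx"],c["fy"],c["cx"],c["cy"],c["R"],c["t"])
print(robot.get_obs())
E
```

```text
side 463.3525251602547 463.3525251602547 320.2193681864543 196.2681129036849 [[ 0.98755412 -0.15675016  0.01289342]
 [-0.08512547 -0.60163422 -0.79422284]
 [ 0.13225168  0.78324048 -0.60748979]] [-0.57763105  0.15511137  0.9893894 ]
top 467.67296044427553 467.67296044427553 310.7378120096669 210.1516146457096 [[-0.00351854 -0.99998633 -0.00386793]
 [-0.99373465  0.00392858 -0.1116961 ]
 [ 0.11170977  0.00345069 -0.99373488]] [0.08676495 0.59018101 1.09207784]
{'clock': 0.1, 'q': array([-1.29770188e+00,  9.17939286e-02,  1.23174063e+00,  1.31312049e-05,
        1.81980386e+00, -5.66951633e-02]), 'qvel': array([-0.00142238, -0.00240342, -0.00198283,  0.00102247,  0.00018974,
        0.00142649]), 'effort': array([ 3.49371934e-03, -4.47861528e+01, -4.07568204e+01,  7.01210392e-02,
        2.85027927e-02, -1.18052353e-04]), 'position': array([ 0.19424129, -0.56741324,  0.22162778]), 'eef_rot': array([-3.13985042e+00, -1.11634622e-04,  3.29792737e-01]), 'ft_force': array([ 0.34074179,  0.64330986, -0.39734015]), 'ft_torque': array([ 0.04156521, -0.03971469, -0.04346551]), 'grip_force': 0.0, 'width': 0.08815819009988594}
```

View pics/top0.png

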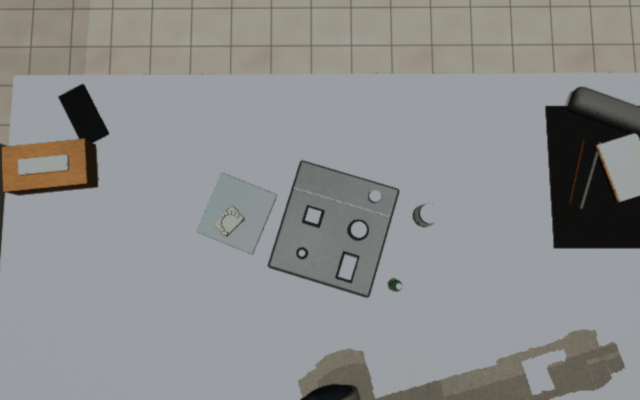

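View pics/side0.png

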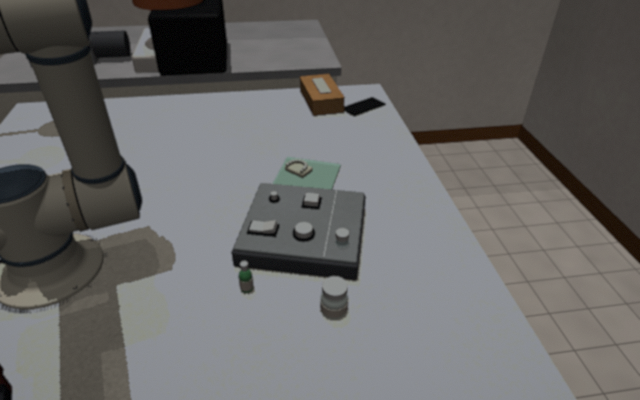

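The top view shows the rocker at about (347,267), the square key at (313,216), the large round key at (358,230) and the small one at (302,253). The stain jar is at (375,196). I'll enlarge both views to read the points more accurately.

```bash
python3 - <<'E'
import cv2
t=cv2.imread("pics/top0.png")[150:305,255:445]; cv2.imwrite("pics/t1.png",cv2.resize(t,None,fx=4,fy=3.8710,interpolation=cv2.INTER_CUBIC)[:600] if 0 else cv2.resize(t[:150],None,fx=4,fy=4,interpolation=cv2.INTER_CUBIC))
s=cv2.imread("pics/side0.png")[175:285,225:375]; cv2.imwrite("pics/s1.png",cv2.resize(s,None,fx=5,fy=5,interpolation=cv2.INTER_CUBIC))
E
```

```text
(no output)
```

View pics/t1.png

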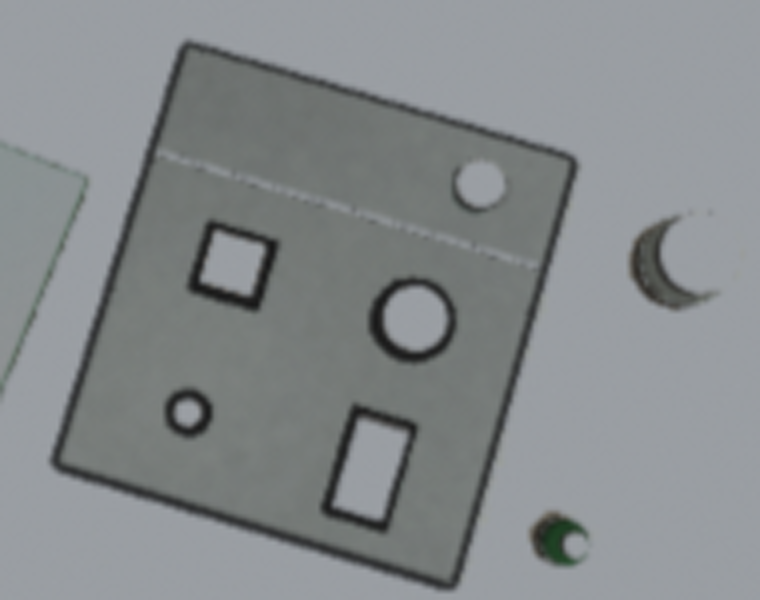

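View pics/s1.png

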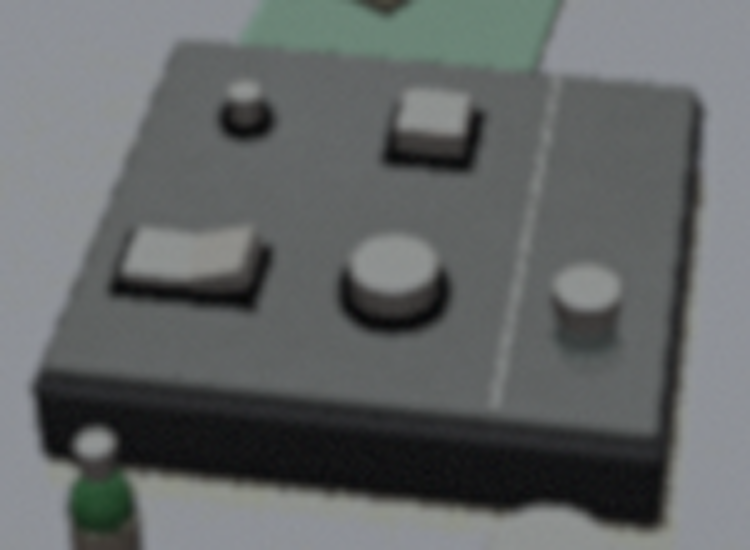

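```bash
cat > h.py <<'E'
import numpy as np, cv2
from station import robot, imaging
from scipy.optimize import least_squares
W={'FL':(.135,.125,.055),'FR':(.135,-.125,.055),'NL':(-.135,.125,.055),'NR':(-.135,-.125,.055),
'sq':(.01,.055,.075),'lo':(.01,-.055,.075),'ca':(-.08,.055,.075),'rb':(-.08,-.055,.061)}
T={'FL':(185,42),'FR':(577,160),'NL':(55,464),'NR':(452,588),'sq':(237,265),'lo':(414,320),'ca':(189,413),'rb':(370,468)}
S={'NL':(180,42),'FL':(697,92),'NR':(38,383),'FR':(660,437),'sq':(437,113),'lo':(394,263),'ca':(245,93)}
def wp(p,l): c,s=np.cos(p[2]),np.sin(p[2]); return np.array([p[0]+c*l[0]-s*l[1],p[1]+s*l[0]+c*l[1],l[2]])
def proj(c,X): q=c["R"]@X+c["t"]; return np.array([c["fx"]*q[0]/q[2]+c["cx"],c["fy"]*q[1]/q[2]+c["cy"]])
E
python3 - <<'E'
from h import *
ct,cs=imaging.camera("top"),imaging.camera("side")
def res(p,D,c,f,o): return np.array([proj(c,wp(p,W[k]))-((np.array(v)+.5)/f-.5+o) for k,v in D.items()])
a=lambda p:res(p,T,ct,4,(255,150)); b=lambda p:res(p,S,cs,5,(225,175))
for f in (a,b,lambda p:np.vstack([a(p),b(p)])):
    r=least_squares(lambda p:f(p).ravel(),[.5,0,-.27],loss='soft_l1'); print(r.x.round(4)); print(f(r.x).round(1).tolist())
p=r.x
for n,l in dict(rpad=(-.062,-.055,.0725),sq=W['sq'],lo=W['lo'],ca=W['ca']).items(): print(n,wp(p,l).round(4))
o=robot.get_obs();print(o['position'],o['eef_rot'])
E
```

```text
[ 0.5473  0.0295 -0.306 ]
[[-0.2, -2.2], [2.5, -0.9], [-2.5, 0.9], [1.3, 2.4], [-0.7, -0.4], [0.6, -0.0], [-0.4, -0.1], [-0.2, 0.5]]
[ 0.5498  0.025  -0.2928]
[[-2.2, -1.9], [2.3, -2.1], [-2.7, -0.9], [2.7, 2.1], [-0.5, -0.2], [0.4, 0.7], [-0.0, 0.2]]
[ 0.5484  0.0284 -0.3022]
[[0.0, -2.5], [2.7, -1.6], [-1.9, 0.7], [2.0, 1.8], [-0.3, -0.8], [1.1, -0.6], [0.2, -0.5], [0.4, -0.1], [-2.2, -2.9], [1.9, -2.5], [-3.7, -2.5], [1.0, 1.4], [-1.1, -1.0], [-0.7, -0.3], [-0.5, -0.8]]
rpad [ 0.4728 -0.0056  0.0725]
sq [0.5743 0.0779 0.075 ]
lo [ 0.5416 -0.0271  0.075 ]
ca [0.4884 0.1047 0.075 ]
[ 0.19427131 -0.56750088  0.22190004] [-3.14033991e+00 -4.46696142e-05  3.29812285e-01]
```

Call:
{"name": "apply_moves", "arguments": {"moves": [[0,0,0,0,0,0.754,-1],[0,0,0,0,0,0.754,-1],[0,0,0,0,0,0.754,-1],[0,0,0,0,0,0.754,-1],[0,0,0,0,0,0.754,-1],[0,0,0,0,0,0.754,-1],[0,0,0,0,0,0.754,-1],[0,0,0,0,0,0.754,-1]], "squeeze": 20}}

```text
clock: 0.87
position: [0.1943, -0.5676, 0.2223]
eef_rot: [-3.141, 0.0, -0.306]
ft_force: [-0.1, 0.4, 0.5]
width: 0.038
grip_force: 0.0
```

```bash
cat >> h.py <<'E'
P=(0.5484,0.0284,-0.3022)
def goal(l,z):
    o=robot.get_obs(); from scipy.spatial.transform import Rotation as Ro
    R=Ro.from_euler('xyz',o['eef_rot']).as_matrix(); g=wp(P,(l[0],l[1],z))
    print('pos',o['position'].round(4),'rot',o['eef_rot'].round(4),'goal',g.round(4),'units',(R.T@(g-o['position'])/.04).round(3),'F',o['ft_force'].round(2),'w',round(o['width'],4),o['clock'])
E
python3 -c "
from h import *
goal((-.061,-.055),.12)"
```

```text
pos [ 0.1943 -0.5676  0.2223] rot [-3.1412e+00  3.0000e-04 -3.0580e-01] goal [ 0.4738 -0.006   0.12  ] units [  2.437 -15.492   2.565] F [-0.12  0.36  0.45] w 0.038 0.8667
```

Call:
{"name": "apply_moves", "arguments": {"moves": [[0.152,-0.968,0,0,0,0,-1],[0.152,-0.968,0,0,0,0,-1],[0.152,-0.968,0,0,0,0,-1],[0.152,-0.968,0,0,0,0,-1],[0.152,-0.968,0,0,0,0,-1],[0.152,-0.968,0,0,0,0,-1],[0.152,-0.968,0,0,0,0,-1],[0.152,-0.968,0,0,0,0,-1]]}}

```text
clock: 1.53
position: [0.3331, -0.2846, 0.2225]
eef_rot: [3.142, -0.0, -0.302]
ft_force: [1.0, -0.6, 0.3]
width: 0.0006
grip_force: 0.0
```

Call:
{"name": "apply_moves", "arguments": {"moves": [[0.152,-0.968,0,0,0,0,-1],[0.152,-0.968,0,0,0,0,-1],[0.152,-0.968,0,0,0,0,-1],[0.152,-0.968,0,0,0,0,-1],[0.152,-0.968,0,0,0,0,-1],[0.152,-0.968,0,0,0,0,-1],[0.152,-0.968,0,0,0,0,-1],[0.152,-0.968,0,0,0,0,-1]]}}

```text
clock: 2.2
position: [0.4717, -0.003, 0.2227]
eef_rot: [-3.142, -0.0, -0.302]
ft_force: [1.4, -0.5, -0.1]
width: 0.0006
grip_force: 0.0
```

```bash
python3 -c "
from h import *
goal((-.061,-.055),.09)"
```

```text
pos [ 0.4717 -0.003   0.2227] rot [-3.1416e+00 -4.0000e-04 -3.0170e-01] goal [ 0.4738 -0.006   0.09  ] units [0.069 0.054 3.317] F [ 1.36 -0.47 -0.11] w 0.0006 2.2
```

Call:
{"name": "apply_moves", "arguments": {"moves": [[0.069,0.054,0,0,0,0,-1],[0,0,0.6,0,0,0,-1],[0,0,0.7,0,0,0,-1],[0,0,0.7,0,0,0,-1],[0,0,0.7,0,0,0,-1],[0,0,0.6,0,0,0,-1],[0,0,0,0,0,0,-1],[0,0,0,0,0,0,-1]]}}

```text
clock: 2.87
position: [0.4723, -0.0083, 0.0897]
eef_rot: [3.141, 0.003, -0.302]
ft_force: [0.5, -0.5, 0.5]
width: 0.0004
grip_force: 0.0
```

```bash
python3 -c "
from h import *
goal((-.061,-.055),.066)
s=imaging.camera('side')['img'][150:285,205:375]; cv2.imwrite('pics/s2.png',cv2.resize(s,None,fx=4,fy=4,interpolation=cv2.INTER_CUBIC))"
```

```text
pos [ 0.4723 -0.0083  0.0897] rot [ 3.1408e+00  3.0000e-03 -3.0220e-01] goal [ 0.4738 -0.006   0.066 ] units [ 0.019 -0.066  0.591] F [ 0.49 -0.48  0.49] w 0.0004 2.8667
```

View pics/s2.png

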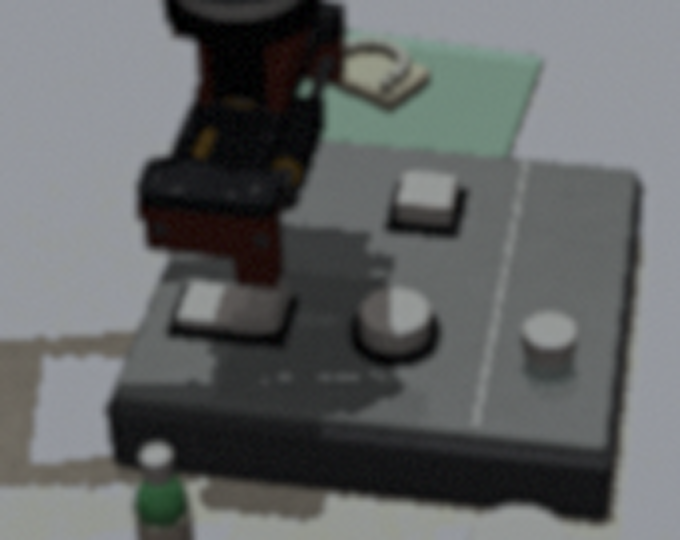

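The picture shows the finger tips at (257,280), above the far half of the rocker, whose far end is near (290,295). Pressing now.

Call:
{"name": "apply_moves", "arguments": {"moves": [[0.05,-0.06,0.1,0,0,0,-1],[0,0,0.1,0,0,0,-1],[0,0,0.1,0,0,0,-1],[0,0,0.1,0,0,0,-1],[0,0,0.1,0,0,0,-1],[0,0,0.08,0,0,0,-1],[0,0,0,0,0,0,-1],[0,0,0,0,0,0,-1]]}}

```text
clock: 3.58
position: [0.4756, -0.0062, 0.0671]
eef_rot: [3.141, 0.001, -0.302]
ft_force: [-0.7, 0.3, 0.0]
width: 0.0004
grip_force: 0.1
```

Call:
{"name": "apply_moves", "arguments": {"moves": [[0,0,0.02,0,0,0,-1],[0,0,0.02,0,0,0,-1],[0,0,0.02,0,0,0,-1],[0,0,0.02,0,0,0,-1],[0,0,0,0,0,0,-1],[0,0,0,0,0,0,-1],[0,0,0,0,0,0,-1],[0,0,0,0,0,0,-1]]}}

```text
clock: 4.25
position: [0.4758, -0.0062, 0.0661]
eef_rot: [3.142, -0.0, -0.302]
ft_force: [-4.9, -1.0, 11.4]
width: 0.0006
grip_force: 5.7
```

Call:
{"name": "apply_moves", "arguments": {"moves": [[0,0,-0.3,0,0,0,-1],[0,0,-0.6,0,0,0,-1],[0.44,-0.68,0,0,0,0,-1],[0.44,-0.68,0,0,0,0,-1],[0.44,-0.68,0,0,0,0,-1],[0.43,-0.68,0,0,0,0,-1],[0,0,0,0,0,0,-1],[0,0,0,0,0,0,-1]]}}

```text
clock: 4.92
position: [0.5753, 0.0777, 0.0991]
eef_rot: [3.141, 0.002, -0.3]
ft_force: [-0.7, -0.4, 0.0]
width: 0.0
grip_force: 0.0
```

```bash
python3 -c "
from h import *
goal((.01,.055),.068)
s=imaging.camera('side')['img'][150:285,205:375]; cv2.imwrite('pics/s3.png',cv2.resize(s,None,fx=4,fy=4,interpolation=cv2.INTER_CUBIC))"
```

```text
pos [0.5753 0.0777 0.0991] rot [ 3.1406e+00  2.4000e-03 -3.0000e-01] goal [0.5743 0.0779 0.068 ] units [-0.023  0.     0.779] F [-0.66 -0.43  0.04] w 0.0 4.9167
```

View pics/s3.png

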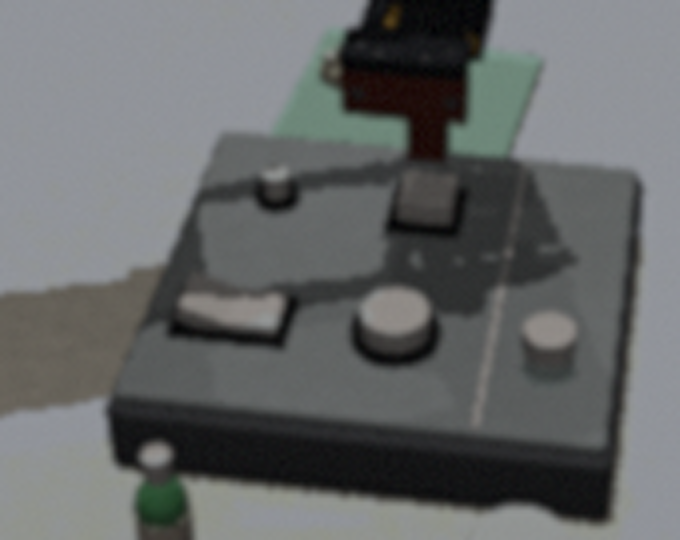

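The rocker at (230,310) now has its far half level and its near end raised, so it is on. The finger tips at (428,160) hang above the square key at (428,195), so I'm pressing it next.

Call:
{"name": "apply_moves", "arguments": {"moves": [[-0.02,0,0.2,0,0,0,-1],[0,0,0.2,0,0,0,-1],[0,0,0.15,0,0,0,-1],[0,0,0.1,0,0,0,-1],[0,0,0.1,0,0,0,-1],[0,0,0.05,0,0,0,-1],[0,0,0.03,0,0,0,-1],[0,0,0,0,0,0,-1]]}}

```text
clock: 5.63
position: [0.5739, 0.0765, 0.0683]
eef_rot: [3.141, 0.0, -0.302]
ft_force: [-6.3, -1.9, 8.4]
width: 0.0005
grip_force: 3.9
```

Call:
{"name": "apply_moves", "arguments": {"moves": [[0,0,0.03,0,0,0,-1],[0,0,0,0,0,0,-1],[0,0,-0.4,0,0,0,-1],[0,0,-0.5,0,0,0,-1],[0,0.9,0,0,0,0,-1],[0,0.9,0,0,0,0,-1],[0,0.95,0,0,0,0,-1],[0,0,0,0,0,0,-1]]}}

```text
clock: 6.3
position: [0.5405, -0.0332, 0.102]
eef_rot: [3.139, -0.001, -0.307]
ft_force: [-0.8, -0.1, -0.3]
width: 0.0004
grip_force: 0.0
```

```bash
python3 -c "
from h import *
goal((.01,-.055),.068)
s=imaging.camera('side')['img'][150:285,205:375]; cv2.imwrite('pics/s4.png',cv2.resize(s,None,fx=4,fy=4,interpolation=cv2.INTER_CUBIC))"
```

```text
pos [ 0.5405 -0.0332  0.102 ] rot [ 3.1389e+00 -1.1000e-03 -3.0660e-01] goal [ 0.5416 -0.0271  0.068 ] units [-0.022 -0.156  0.85 ] F [-0.77 -0.11 -0.27] w 0.0004 6.3
```

View pics/s4.png

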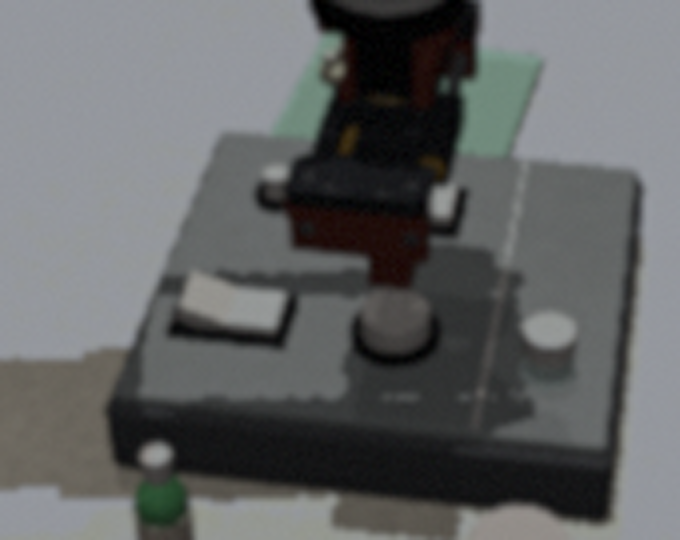

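The rocker is still on and the tips at (390,280) are over the large key at (395,315). Pressing it now.

Call:
{"name": "apply_moves", "arguments": {"moves": [[0,0,0,0,0,0,-1],[0,0,0.2,0,0,0,-1],[0,0,0.2,0,0,0,-1],[0,0,0.2,0,0,0,-1],[0,0,0.1,0,0,0,-1],[0,0,0.1,0,0,0,-1],[0,0,0.05,0,0,0,-1],[0,0,0,0,0,0,-1]]}}

```text
clock: 7.02
position: [0.5416, -0.027, 0.0684]
eef_rot: [-3.141, 0.001, -0.301]
ft_force: [-3.2, 2.8, 4.4]
width: 0.0005
grip_force: 2.3
```

Call:
{"name": "apply_moves", "arguments": {"moves": [[0,0,0.03,0,0,0,-1],[0,0,0.03,0,0,0,-1],[0,0,0.02,0,0,0,-1],[0,0,0,0,0,0,-1],[0,0,0,0,0,0,-1],[0,0,0,0,0,0,-1],[0,0,0,0,0,0,-1],[0,0,0,0,0,0,-1]]}}

```text
clock: 7.68
position: [0.5417, -0.0271, 0.0681]
eef_rot: [-3.14, -0.001, -0.301]
ft_force: [-9.3, 3.5, 18.2]
width: 0.0006
grip_force: 8.9
```

```bash
python3 -c "
from h import *
goal((.01,-.055),.068)
s=imaging.camera('side')['img'][150:285,205:375]; cv2.imwrite('pics/s5.png',cv2.resize(s,None,fx=4,fy=4,interpolation=cv2.INTER_CUBIC))"
```

```text
pos [ 0.5417 -0.0271  0.0681] rot [-3.1403e+00 -8.0000e-04 -3.0100e-01] goal [ 0.5416 -0.0271  0.068 ] units [-0.003  0.001  0.002] F [-9.29  3.51 18.18] w 0.0006 7.6833
```

View pics/s5.png

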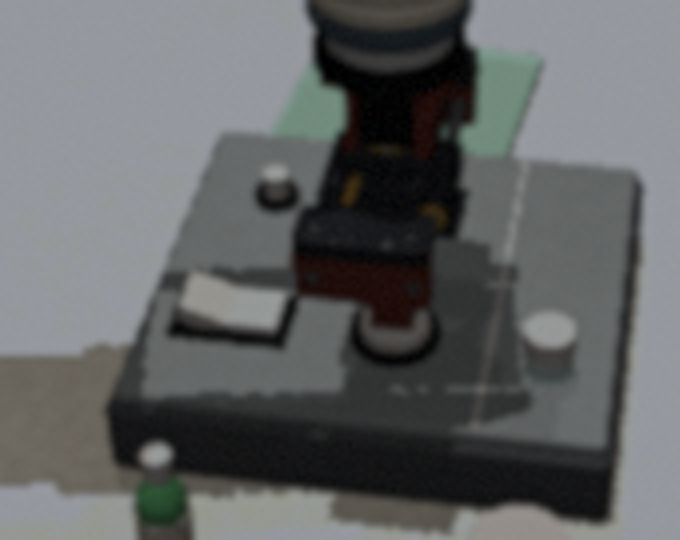

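The large key at (395,335) is held on its stop with 18 N. The rocker is on, and the small key and the jars in view haven't moved. Handing in.

```bash
python3 -c "
from station import job_done
print(job_done())"
```

```text
the job is handed in; nothing more can be done
None
```

I switched the rocker on, pushed the square key in to its stop, and handed the job in with the large round key held fully down at about 18 N; the small key and loose items were not touched, but no verdict came back.

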